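# Shut the bench oven and lift the hot bearing with the tongs

## Task

The ball bearing on the firebrick has just come out of the bench oven and is too hot for the gripper. Push the oven door fully shut so that it seats on its catch, then take the tongs from their rest by their red grips, close the jaws squarely round the bearing, lift it about 10 cm straight off its brick and finish while holding it there, level and still, in the squeezed tongs. Never touch the bearing with the gripper itself, do not drop it, and leave the brass bush and everything else on the bench where it is.

Things in the scene. Friction and masses are not known exactly. Their poses are not given: they have to be found in the camera images.
- bearing_center (a point): centre of the hot ball bearing: a plain steel disc 40 mm in diameter and 22 mm high (dark seal and bore on its flat top), about 0.12 kg, lying flat on one of the two firebricks, its bottom 35 mm above the table. The point is half-way up, on its axis (z)
- tongs_grip (a point): grip point of the sprung tongs, midway between the two red grip pads (64 mm long, 24 mm high) and half-way up, 9 mm above the tongs' underside; x runs from the pivot to the jaws, y across the arms, z up. Over the pads' backs: 63 mm sprung open, 44 mm with the jaws on the bearing; squeezed to 57 mm they can be carried with the jaws still open
- tongs_jaw (a point): point midway between the jaws, 115 mm ahead of the grip point along the tongs' x at the same height; the bearing's centre belongs here. Jaws: shallow V shapes 36 mm long in x (tips 133 mm ahead of the grip point), 16 mm high (8 mm above and below); ends 73 mm apart when open, 60 mm with the pads squeezed to 57 mm
- tongs: the whole tongs, 245 mm long, 0.17 kg, balanced within 15 mm of the grip point, lying flat on the rest's ribs, underside 30 mm above the table. Origin on the underside at the pivot, 95 mm behind and 9 mm below the grip point; same axes
- tongs_left (a joint): how far the tongs' left arm is squeezed, rad: 0 sprung open, 0.10 closed on the bearing, 0.16 stop; the right arm moves alike. Squeezing the red pads takes 8 N to begin, 12 N at the bearing; 30 to 40 N grips it well
- oven_door (a joint): opening angle of the oven door about its upright hinge, rad: 0 shut; a spring-roller catch resists from 0.06 to its crest at 0.03, then pulls the door to 0 and keeps it there. Passing the crest takes about 8 N at the push point; elsewhere the door is light and stays where it is left
- oven_door_push (a point): a clear spot on the outside face of the blue oven door, 185 mm from the hinge axis, 75 mm from the free edge, 196 mm above the table, 27 mm below the door's top; x points into the door (the way to push, square to the face), y to the hinge. Door 260 wide, 205 high, 15 thick; its bar handle stands 50 mm off the face near the free edge, below 150 mm height
- oven_door_hinge (a point): hinge axis of the oven door (vertical) at the push point's height, on the door's inner face; turns with the door, axes as the push point's. The oven (340 x 280 x 230 high, grey, blue front) is fixed at the right of the bench and looks to the robot's left; from above the door turns counter-clockwise as it shuts
- bearing: the bearing; origin at the centre of its underside
- brick_a: sand-coloured firebrick 90 x 90 x 35 mm that carries the bearing, fixed; origin at the centre of its underside
- brick_b: the like firebrick that carries the brass bush, fixed; the bricks change places
- rest: the tongs' rest, fixed: steel base 190 x 120 x 6 mm with two yellow ribs across it, 30 mm high and 10 mm thick, about 60 mm behind and 65 mm ahead of the tongs' grip point, open between; origin under its centre
- bush: flanged brass bush 36 mm in diameter, 24 mm high, standing on the other brick; leave alone
- wrench: steel wrench 190 mm long lying on the bench; leave alone
- socket: steel socket 26 mm in diameter, 38 mm high; leave alone
- spray_can: red can, 64 mm in diameter, 170 mm high; leave alone
- grease_jar: jar 68 mm in diameter, 80 mm high; leave alone
- mug: blue mug 80 mm in diameter, 95 mm high; leave alone
- hammer: hammer lying on the bench at the left; leave alone
Mind the look-alikes: they are no part of the job. What is shaped like the bearing but blue is not meant. Leave any purple look-alike of the brick_a alone.

How it is judged (in metres and radians):
On the way, in this order (a step that is already met when the one before it is completed fails the run):
1. the oven door is shut and seated on its catch (value of joint oven_door below 0.015 rad), for 0.3 s.
2. the tongs are held by the gripper and lifted off their rest (contact force between the fingers and tongs above 3 N and contact force between tongs and rest below 0.05 N and height (world z) of tongs_grip above 0.048 m), for 0.2 s.
3. the tongs are closed on the bearing (contact force between the fingers and tongs above 3 N and contact force between tongs and bearing above 1.5 N and distance between bearing_center and tongs_jaw below 0.015 m), for 0.2 s.
At the end, for the whole second after the job is handed in: door within 0.015 rad of shut; gripper squeezes the tongs (over 3 N), tongs press the bearing (over 1.5 N), its centre within 15 mm of the jaw centre and over 110 mm above the table (it lay at 46); both within 20 degrees of level, at rest, bearing free of gripper and bricks (all of step 3 and value of joint oven_door below 0.015 rad and height (world z) of bearing_center above 0.11 m and angle between each of bearing_center, tongs_grip's own z axis and vertical below 0.35 rad and contact force between bearing and the arm below 0.2 N and contact force between bearing and the fingers below 0.2 N and contact force between bearing and brick_a below 0.05 N and contact force between bearing and brick_b below 0.05 N and linear speed of bearing below 0.03 m/s and angular speed of bearing below 0.3 rad/s); the arm keeps its last pose, push and grip.
It fails at once if the gripper or arm touches the hot bearing (contact force between bearing and the fingers above 0.5 N or contact force between bearing and the arm above 0.5 N).
It fails at once if the bearing is dropped or knocked off its brick (height (world z) of bearing_center below 0.033 m).
It fails at once if a bystander is moved by more than 20 mm (distance of any of bush, wrench, socket, spray_can, grease_jar, mug, hammer from where it was at the start of the episode above 0.02 m).
It also fails if it takes over 64 s, if anything falls off the work surface, if the arm or the gripper's body presses on something with over 40 N, if the wrist force passes 120 N, or if a joint passes its speed limit or range.

## Robot

A 6-joint arm with a two-finger parallel gripper is mounted at the origin on the work surface. World frame = base frame: x ahead of the robot, y to its left, z up, the work surface at z = 0. Lengths are in mm, angles in rad, forces in N, time in s.
With the tool pointing down it reaches from about 300 to 775 mm from the base axis. Payload 14.6 kg.
Tool frame: the origin (TCP) lies at the very end of the fingers, on their centre line; the grasp point (between the pads) lies 19 mm behind it; z points along the fingers, y is the line along which they close (so a half turn about z gives the same grasp; the last joint's range is limited). The gripper opens to 94 mm and grips with 3 to 60 N. Pads are 16 mm wide; open, the fingers measure 119 mm over their backs; the gripper's body (75 mm by 177 mm) begins 78 mm behind the grasp point.
Start: joints at [-1.368, 0.3, 1.521, -0, 1.321, -0.067], TCP at [146.589, -530.095, 183.146] pointing down, gripper open.
Joint ranges: [-3.03, 3.03], [-0.79, 2.21], [0.23, 2.52], [-1.04, 4.18], [0, 3.07], [-2.55, 2.55]. Speed limits (rad/s): [2.22, 2.22, 2.57, 3.14, 3.14, 3.14].

## Interface

Orientations are given as [roll, pitch, yaw] about the fixed x, y, z axes, in that order (R = Rz(yaw) Ry(pitch) Rx(roll)).
In Python, from cell import manip, camera, get_calibration gives the robot as it stands.
- The arm moves only by the tool arm_command, never from a script. Its argument "targets" is a list of rows, each an object of numbers: "hand": the opening, from -1 (shut) to 1 (fully open), so that 0 is half open; "x", "y", "z": the shift along the tool's x, y, z in m; "yaw": the turn about the tool's z in rad. In form: [{"hand": .., "x": .., "y": .., "z": .., "yaw": ..}, ...]. A call has 1 to 10 rows; each row shifts and turns the commanded pose from where the row before left it, along the tool's axes as they then stand; what a row does not reach is not made up. A row lasts 1/10 s, in which the tool goes at most 50 mm and 8.59 degrees, less where a joint would pass 70% of its speed; a pose out of reach is approached as far as the arm can. A call is refused whole if a number of a shift passes 0.05 or a number of a turn 0.15, either way. A call with a gripper value outside its range is refused whole. The fingers move at their own pace and stop on an object; "newtons" is the grip in N (left out, the last holds). Time passes only in rows, so rows that do not move let the fingers close. It gives the time, the measured TCP pose, the force, the opening and the grip force at its end, in the units of the state.
- manip.read_state(): the state, without advancing time (a new reading comes with each control period).
- camera(name): name is "side" or "top" or "wrist"; returns the picture (384x512x3 uint8, red, green, blue); there is no depth.
- get_calibration(name): a dict with "K" (3x3 intrinsics, pixels), "cam_to_world" (4x4, takes a point from camera to world coordinates). Camera axes: x right, y up, looking along -z (the intrinsics and any distortion apply to the point x, -y, -z); pixel columns grow to the right and rows downward; lengths in mm; the calibration is good to about 2 mm. A picture is of the moment at which its call begins: read the wrist's pose just before it. get_calibration takes no time and is no camera call; for the wrist camera it gives the pose at the moment of the call.
- manip.sign_off(): hands the job in; it is judged then, once.
The state is a dict: "clock": time; "joints": joint angles; "qd": joint speeds; "effort": joint torques, N m; "eef_pos": TCP position; "eef_rot": TCP orientation; "wrist_force": force on the tool from outside, world axes, zero at the start; "moment": the same for the moment, N m; "finger_gap": finger opening in mm; "finger_force": force on a finger pad.
Only numpy, scipy, OpenCV 4.12 (cv2) and the standard library are available. Lean on these libraries where they do the work, as an engineer would, in place of code of your own. Each camera call takes 0.05 s, during which the arm holds its last target. There are 200 camera calls.

## Working session

There is one attempt and no reset: what is moved stays moved. The work goes in short steps, Python scripts to look and compute and a tool call to move; the robot and the scene stay as the last step left them, time stands still between calls to the robot, and variables do not carry over. Pictures are saved under pics/ and viewed, at most 10 in all, crops included, and the job is handed in when it is done.

Besides the shell and the picture viewer there is one more tool, called after "Call:" as name(argument=value, ...) on one line, values as JSON. arm_command: Moves the arm, as the interface text tells. Its arguments: {"type":"object","properties":{"targets":{"type":"array"},"newtons":{"type":"number"}},"required":["targets"]}

```bash
mkdir -p pics
cat > h.py <<'E'
import numpy as np,cv2
from cell import manip,camera,get_calibration
def ray(c,u,v):
    K=np.array(c['K']);T=np.array(c['cam_to_world'])
    d=np.linalg.inv(K)@[u,v,1]; d=T[:3,:3]@[d[0],-d[1],-d[2]]
    return T[:3,3],d
def atz(name,u,v,z,c=None):
    o,d=ray(c or get_calibration(name),u,v); return o+d*(z-o[2])/d[2]
def proj(name,p):
    c=get_calibration(name);K=np.array(c['K']);T=np.array(c['cam_to_world'])
    q=T[:3,:3].T@(np.array(p)-T[:3,3]);q=K@[q[0],-q[1],-q[2]];return q[:2]/q[2]
def save(name,f,crop=None,s=1):
    im=camera(name)[:,:,::-1]
    if crop: im=im[crop[1]:crop[3],crop[0]:crop[2]]
    cv2.imwrite('pics/'+f,cv2.resize(im,None,fx=s,fy=s,interpolation=cv2.INTER_CUBIC))
E
python3 - <<'E'
from h import *
s=manip.read_state();print({k:np.round(v,3) for k,v in s.items()})
save('top','top.png',None,1.5);save('side','side.png',None,1.5)
for n in('top','side'):
  c=get_calibration(n);print(c)
E
```

```text
{'clock': np.float64(0.0), 'joints': array([-1.368,  0.3  ,  1.522,  0.   ,  1.321, -0.067]), 'qd': array([-0.   , -0.001,  0.002,  0.001, -0.001,  0.001]), 'effort': array([-0.0000e+00, -5.3181e+01, -3.5274e+01,  7.1000e-02,  2.4000e-02,
       -0.0000e+00]), 'eef_pos': array([ 146.538, -529.817,  182.598]), 'eef_rot': array([-3.14, -0.  ,  0.27]), 'wrist_force': array([-0.836, -0.538, -0.552]), 'moment': array([0.049, 0.039, 0.003]), 'finger_force': np.float64(0.0), 'finger_gap': np.float64(94.033)}
{'K': array([[379.59379428,   0.        , 254.79706685],
       [  0.        , 379.59379428, 196.88951792],
       [  0.        ,   0.        ,   1.        ]]), 'cam_to_world': array([[-1.59291685e-02,  9.88246749e-01, -1.52034945e-01,
         3.38126428e+02],
       [-9.99461903e-01, -2.00979446e-02, -2.59225363e-02,
         1.00573945e+02],
       [-2.86734521e-02,  1.51540211e-01,  9.88035120e-01,
         1.27482599e+03],
       [ 0.00000000e+00,  0.00000000e+00,  0.00000000e+00,
         1.00000000e+00]])}
{'K': array([[474.3826415 ,   0.        , 249.65846416],
       [  0.        , 474.3826415 , 199.50457801],
       [  0.        ,   0.        ,   1.        ]]), 'cam_to_world': array([[ 7.34358688e-01,  5.25425786e-01, -4.29703458e-01,
        -1.05135860e+02],
       [-6.78742087e-01,  5.63645785e-01, -4.70757483e-01,
        -5.78866167e+02],
       [-5.14757750e-03,  6.37362669e-01,  7.70546774e-01,
         1.26238628e+03],
       [ 0.00000000e+00,  0.00000000e+00,  0.00000000e+00,
         1.00000000e+00]])}
```

View pics/top.png

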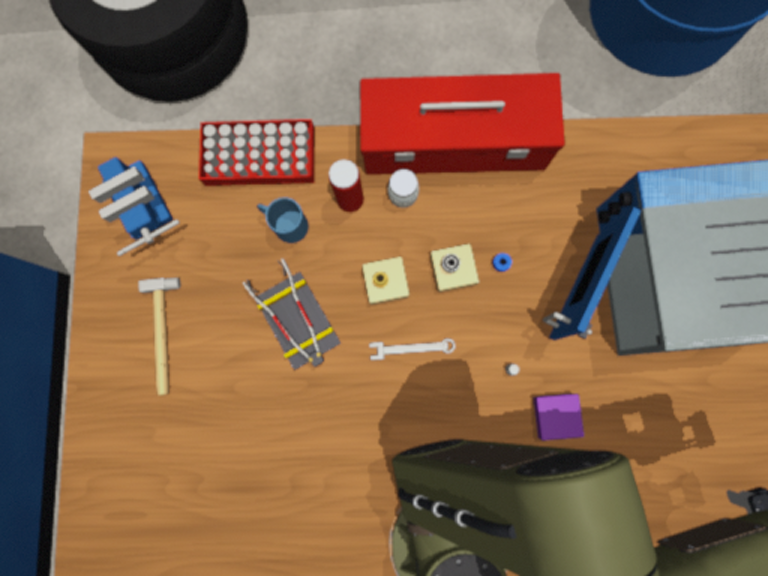

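View pics/side.png

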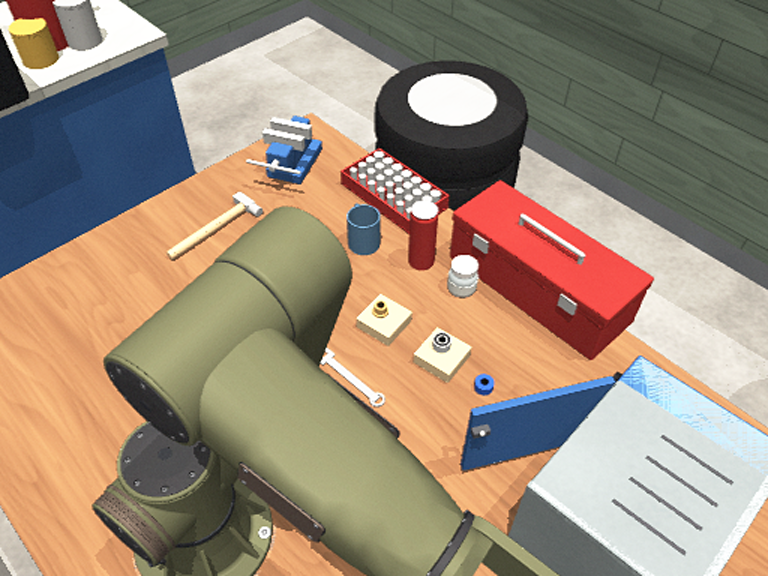

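The steel bearing is on the right-hand brick at top (451,263). The brass bush is on the left brick (380,279), and the blue look-alike ring at (501,261) and purple block at (558,416) are not part of the job. The tongs' pivot is near (317,358), with jaws up-left at (248,286) and (284,263). I'll confirm these in an enlarged crop.

Run:
```python
from h import *
im=camera('top')[:,:,::-1]
a=cv2.resize(im[165:250,155:355],None,fx=4,fy=4,interpolation=cv2.INTER_CUBIC)
b=cv2.resize(im[115:240,355:455],None,fx=4.8,fy=4.8,interpolation=cv2.INTER_CUBIC)
cv2.imwrite('pics/a.png',a);cv2.imwrite('pics/b.png',b)
```

```text
(no output)
```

View pics/a.png

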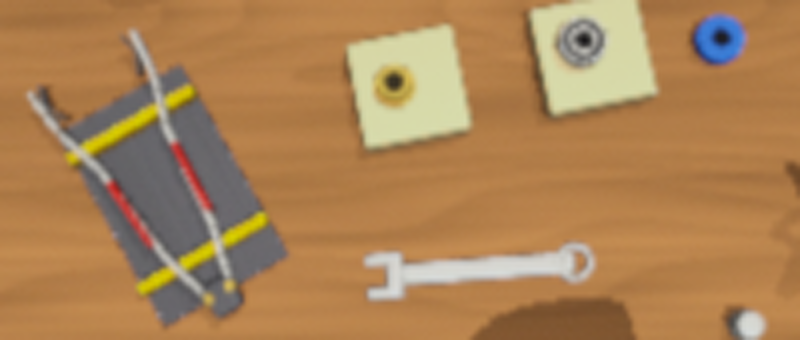

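View pics/b.png

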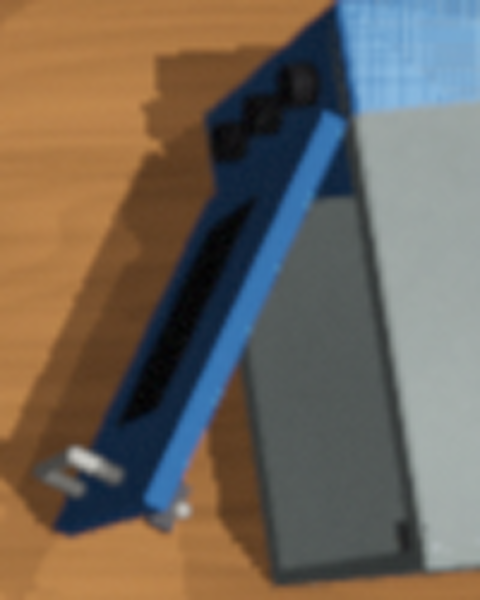

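Run:
```python
from h import *
A=lambda u,v,z:atz('top',155+u/4,165+v/4,z)
B=lambda u,v,z:atz('top',355+u/4.8,115+v/4.8,z)
P=lambda n,p:print(n,np.round(p,1))
bt=A(582,40,57);P('bearing',bt)
P('bush',A(394,83,59))
for n,(u,v,z) in dict(padL0=(108,183,51),padL1=(150,247,51),padR0=(175,145,51),padR1=(211,210,51),tipL=(32,93,47),tipR=(132,35,47),pivL=(208,298,45),pivR=(230,286,45)).items(): P(n,A(u,v,z))
g=(A(108,183,51)+A(150,247,51)+A(175,145,51)+A(211,210,51))/4
t=(A(32,93,47)+A(132,35,47))/2;pv=(A(208,298,45)+A(230,286,45))/2
P('grip',g);P('tip d',[np.linalg.norm((t-g)[:2]),np.linalg.norm((g-pv)[:2])])
for a,b in((pv,t),(g,t),(pv,g)):P('yaw',np.degrees(np.arctan2(*(b-a)[1::-1])))
for n,q in dict(hOut=(325,112),hIn=(347,125),fOut=(145,490),fIn=(165,510)).items():P(n,B(*q,223))
P('ovenTop hinge',B(357,115,230));P('oven far',B(420,570,230))
for n,q in dict(a0=(530,12),a1=(552,115),a2=(658,93)).items():P(n,A(*q,35))
P('wr0',A(366,290,8));P('wr1',A(592,262,8));P('socket',A(750,325,38))
c=get_calibration('wrist');P('w',c['cam_to_world']);P('w',c['K'])
```

```text
bearing [594.8 -17.9  57. ]
bush [562.  136.1  59. ]
padL0 [485.5 371.   51. ]
padL1 [432.7 336.1  51. ]
padR0 [515.7 316.3  51. ]
padR1 [461.8 286.6  51. ]
tipL [562.2 436.1  47. ]
tipR [609.3 353.5  47. ]
pivL [391.1 289.7  45. ]
pivR [400.4 271.9  45. ]
grip [474.  327.5  51. ]
tip d [130.5  91.1]
yaw 31.0
yaw 31.0
yaw 30.8
hOut [ 658.2 -350.7  223. ]
hIn [ 650.  -362.8  223. ]
fOut [ 436.4 -230.2  223. ]
fIn [ 424.7 -240.8  223. ]
ovenTop hinge [ 653.8 -366.   230. ]
oven far [ 387.6 -378.6  230. ]
a0 [624.2  22.4  35. ]
a1 [536.8   6.8  35. ]
a2 [553.4 -81.   35. ]
wr0 [397.  163.6   8. ]
wr1 [416.9 -24.5   8. ]
socket [ 362.3 -146.2   38. ]
w [[ 3.000e-01  9.000e-01  2.000e-01  2.131e+02]
 [-1.000e+00  3.000e-01  1.000e-01 -5.133e+02]
 [ 0.000e+00 -2.000e-01  1.000e+00  3.847e+02]
 [ 0.000e+00  0.000e+00  0.000e+00  1.000e+00]]
w [[301.6   0.  256. ]
 [  0.  301.6 190.6]
 [  0.    0.    1. ]]
```

The steel-coloured bearing on the right brick at crop (582,40) is confirmed by colour, and the brass bush at (394,83) is on the other brick. All the measured sizes agree with the given ones. The door stands open about 0.54 rad. First I raise the tool, shut the fingers and go to the front of the door.

Call:
arm_command(targets=[{"hand":-1,"z":-0.03},{"hand":-1,"z":-0.04},{"hand":-1,"z":-0.04},{"hand":-1,"x":0.035,"y":-0.016},{"hand":-1,"x":0.037,"y":-0.017},{"hand":-1,"x":0.037,"y":-0.017},{"hand":-1,"x":0.037,"y":-0.017},{"hand":-1,"x":0.037,"y":-0.017},{"hand":-1,"x":0.037,"y":-0.017},{"hand":-1,"x":0.037,"y":-0.017}], newtons=20)

```text
schema error: expected keys hand, x, y, z, yaw
```

Call:
arm_command(targets=[{"hand":-1,"x":0.037,"y":-0.017},{"hand":-1,"x":0.037,"y":-0.017},{"hand":-1,"x":0.037,"y":-0.017},{"hand":-1,"x":0.037,"y":-0.017},{"hand":-1,"x":0.036,"y":-0.018},{"hand":-1,"yaw":0.12},{"hand":-1,"yaw":0.12},{"hand":-1,"yaw":0.12},{"hand":-1,"yaw":0.11},{"hand":-1}])

```text
schema error: expected keys hand, x, y, z, yaw
```

All keys are needed in every row.

Call:
arm_command(targets=[{"hand":-1,"x":0,"y":0,"z":-0.03,"yaw":0},{"hand":-1,"x":0,"y":0,"z":-0.04,"yaw":0},{"hand":-1,"x":0,"y":0,"z":-0.04,"yaw":0},{"hand":-1,"x":0.035,"y":-0.016,"z":0,"yaw":0},{"hand":-1,"x":0.037,"y":-0.017,"z":0,"yaw":0},{"hand":-1,"x":0.037,"y":-0.017,"z":0,"yaw":0},{"hand":-1,"x":0.037,"y":-0.017,"z":0,"yaw":0},{"hand":-1,"x":0.037,"y":-0.017,"z":0,"yaw":0},{"hand":-1,"x":0.037,"y":-0.017,"z":0,"yaw":0},{"hand":-1,"x":0.037,"y":-0.017,"z":0,"yaw":0}], newtons=20)

```text
clock: 1.15
eef_pos: [363.8, -346.6, 293.1]
eef_rot: [-3.142, 0.0, 0.27]
wrist_force: [-0.3, -1.4, -0.3]
finger_gap: 17.7
finger_force: 0.0
```

Call:
arm_command(targets=[{"hand":-1,"x":0.037,"y":-0.017,"z":0,"yaw":0},{"hand":-1,"x":0.037,"y":-0.017,"z":0,"yaw":0},{"hand":-1,"x":0.037,"y":-0.017,"z":0,"yaw":0},{"hand":-1,"x":0.037,"y":-0.017,"z":0,"yaw":0},{"hand":-1,"x":0.036,"y":-0.018,"z":0,"yaw":0},{"hand":-1,"x":0,"y":0,"z":0,"yaw":0.12},{"hand":-1,"x":0,"y":0,"z":0,"yaw":0.12},{"hand":-1,"x":0,"y":0,"z":0,"yaw":0.12},{"hand":-1,"x":0,"y":0,"z":0,"yaw":0.11},{"hand":-1,"x":0,"y":0,"z":0,"yaw":0}])

```text
clock: 2.15
eef_pos: [517.2, -215.9, 292.9]
eef_rot: [-3.141, 0.0, -0.202]
wrist_force: [-0.8, -0.8, -0.8]
finger_gap: 0.4
finger_force: 0.0
```

Call:
arm_command(targets=[{"hand":-1,"x":0,"y":0,"z":0.036,"yaw":0},{"hand":-1,"x":0,"y":0,"z":0.036,"yaw":0},{"hand":-1,"x":0,"y":0,"z":0.036,"yaw":0},{"hand":-1,"x":-0.003,"y":0.012,"z":0,"yaw":0},{"hand":-1,"x":-0.003,"y":0.012,"z":0,"yaw":0},{"hand":-1,"x":-0.002,"y":0.012,"z":0,"yaw":0},{"hand":-1,"x":-0.003,"y":0.01,"z":0,"yaw":0},{"hand":-1,"x":-0.003,"y":0.01,"z":0,"yaw":0},{"hand":-1,"x":-0.003,"y":0.01,"z":0,"yaw":0},{"hand":-1,"x":-0.003,"y":0.01,"z":0,"yaw":0}])

```text
clock: 3.15
eef_pos: [482.2, -287.3, 185.4]
eef_rot: [3.141, -0.0, -0.2]
wrist_force: [0.8, 0.2, 0.5]
finger_gap: 0.4
finger_force: 0.2
```

Call:
arm_command(targets=[{"hand":-1,"x":-0.003,"y":0.008,"z":0,"yaw":0},{"hand":-1,"x":0,"y":0.008,"z":0,"yaw":-0.05},{"hand":-1,"x":0,"y":0.008,"z":0,"yaw":-0.05},{"hand":-1,"x":0,"y":0.008,"z":0,"yaw":-0.05},{"hand":-1,"x":0,"y":0.008,"z":0,"yaw":-0.05},{"hand":-1,"x":0,"y":0.005,"z":0,"yaw":-0.05}])

```text
clock: 3.75
eef_pos: [473.6, -331.1, 185.1]
eef_rot: [-3.141, 0.0, 0.052]
wrist_force: [-0.5, 0.6, 0.3]
finger_gap: 0.3
finger_force: 0.1
```

Call:
arm_command(targets=[{"hand":-1,"x":0,"y":0.003,"z":0,"yaw":0},{"hand":-1,"x":0,"y":0.003,"z":0,"yaw":0},{"hand":-1,"x":0,"y":0.003,"z":0,"yaw":0},{"hand":-1,"x":0,"y":0.003,"z":0,"yaw":0}])

```text
clock: 4.15
eef_pos: [474.1, -340.3, 185.0]
eef_rot: [-3.137, 0.002, 0.049]
wrist_force: [-4.6, 8.8, 2.9]
finger_gap: 0.1
finger_force: 4.1
```

Run:
```python
from h import *
im=camera('top')[:,:,::-1]
cv2.imwrite('pics/c.png',cv2.resize(im[115:240,355:455],None,fx=4.8,fy=4.8,interpolation=cv2.INTER_CUBIC))
```

```text
(no output)
```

View pics/c.png

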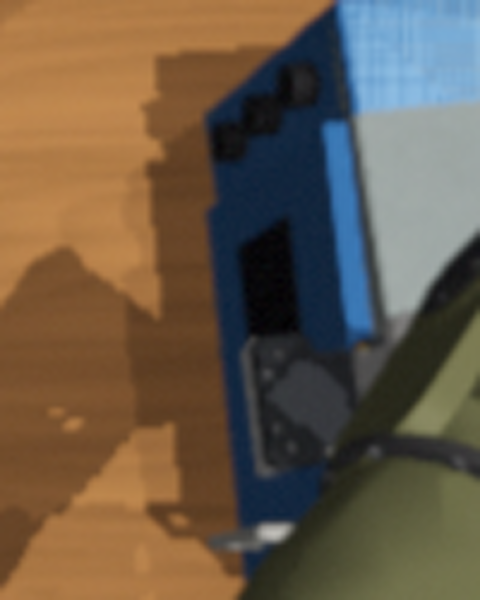

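The top view shows the door nearly closed: the lit strip at (345,230) is almost against the oven front. The force is at catch level, so I keep pushing.

Call:
arm_command(targets=[{"hand":-1,"x":0,"y":0.002,"z":0,"yaw":0},{"hand":-1,"x":0,"y":0.002,"z":0,"yaw":0},{"hand":-1,"x":0,"y":0.002,"z":0,"yaw":0}])

```text
clock: 4.5
eef_pos: [475.0, -347.9, 185.2]
eef_rot: [-3.14, 0.0, 0.05]
wrist_force: [-1.9, 16.2, 6.4]
finger_gap: 0.2
finger_force: 8.1
```

Call:
arm_command(targets=[{"hand":-1,"x":0,"y":0.002,"z":0,"yaw":0},{"hand":-1,"x":0,"y":0,"z":0,"yaw":0}])

```text
clock: 4.7
eef_pos: [475.0, -347.8, 185.2]
eef_rot: [-3.136, 0.001, 0.051]
wrist_force: [-5.0, 21.3, 7.2]
finger_gap: 0.5
finger_force: 10.5
```

The door is seated: it stops at y = -347.9 with the push force rising. Next I retreat, lift and travel to above the tongs.

Call:
arm_command(targets=[{"hand":-1,"x":0,"y":0,"z":0,"yaw":0},{"hand":-1,"x":0,"y":-0.02,"z":0,"yaw":0},{"hand":-1,"x":0,"y":-0.04,"z":-0.02,"yaw":0},{"hand":1,"x":0.002,"y":-0.04,"z":-0.03,"yaw":0},{"hand":1,"x":0.002,"y":-0.04,"z":-0.03,"yaw":0},{"hand":1,"x":0.002,"y":-0.042,"z":-0.02,"yaw":0},{"hand":1,"x":0.002,"y":-0.042,"z":0,"yaw":0},{"hand":1,"x":0.002,"y":-0.042,"z":0,"yaw":0},{"hand":1,"x":0.002,"y":-0.042,"z":0,"yaw":0},{"hand":1,"x":0.002,"y":-0.042,"z":0,"yaw":0}])

```text
clock: 5.7
eef_pos: [471.5, 1.3, 285.4]
eef_rot: [3.141, -0.001, 0.049]
wrist_force: [0.4, 0.1, 0.0]
finger_gap: 53.1
finger_force: 0.0
```

Call:
arm_command(targets=[{"hand":1,"x":0.002,"y":-0.042,"z":0,"yaw":0},{"hand":1,"x":0.002,"y":-0.042,"z":0,"yaw":0},{"hand":1,"x":0.002,"y":-0.042,"z":0,"yaw":0},{"hand":1,"x":0.002,"y":-0.042,"z":0,"yaw":0},{"hand":1,"x":0.002,"y":-0.042,"z":0,"yaw":0},{"hand":1,"x":0.002,"y":-0.042,"z":0,"yaw":0},{"hand":1,"x":0.002,"y":-0.042,"z":0,"yaw":0},{"hand":1,"x":0.002,"y":-0.025,"z":0,"yaw":0},{"hand":1,"x":0,"y":0,"z":0,"yaw":-0.12},{"hand":1,"x":0,"y":0,"z":0,"yaw":-0.12}])

```text
clock: 6.7
eef_pos: [471.7, 320.0, 284.7]
eef_rot: [3.141, 0.0, 0.295]
wrist_force: [0.4, 0.1, 0.7]
finger_gap: 93.9
finger_force: 0.0
```

Call:
arm_command(targets=[{"hand":1,"x":0,"y":0,"z":0.03,"yaw":-0.12},{"hand":1,"x":0,"y":0,"z":0.04,"yaw":-0.13},{"hand":1,"x":0,"y":0,"z":0.04,"yaw":0},{"hand":1,"x":0,"y":0,"z":0,"yaw":0}])

```text
clock: 7.1
eef_pos: [470.0, 318.0, 170.4]
eef_rot: [3.142, 0.008, 0.539]
wrist_force: [-1.0, 0.7, 0.0]
finger_gap: 94.4
finger_force: 0.0
```

Run:
```python
from h import *
s=manip.read_state();print(s['eef_pos'],s['eef_rot'])
c=get_calibration('wrist');np.savez('wc.npz',**{k:np.array(c[k]) for k in('K','cam_to_world')})
save('wrist','w1.png',None,1.5)
```

```text
[469.96755618 318.01738895 170.43812831] [3.14154191 0.00806038 0.53926497]
```

View pics/w1.png

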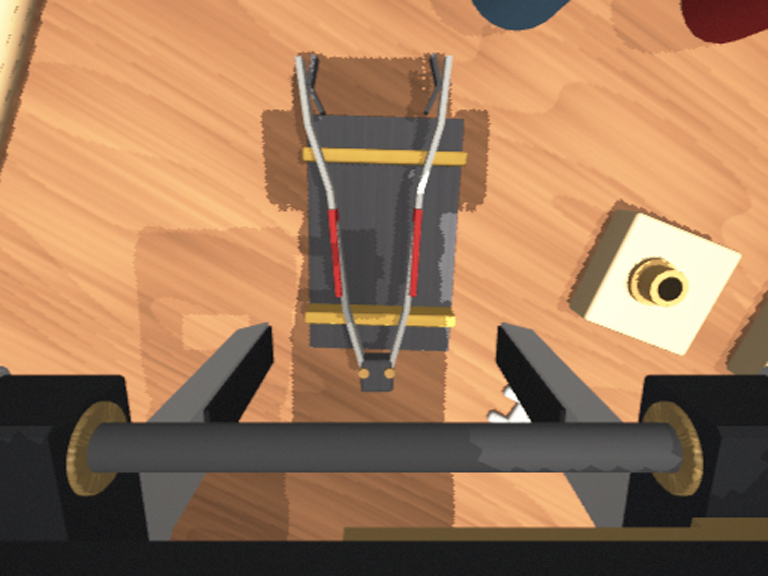

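The wrist view shows the tongs almost aligned with the tool. The red pads run (332,209)–(340,297) and (418,209)–(413,297), the pivot is at (376,373) and the arm ends are at (299,58) and (449,58).

Run:
```python
from h import *
c=dict(np.load('wc.npz'));W=lambda u,v,z:atz('wrist',u/1.5,v/1.5,z,c)
L0,L1,R0,R1=[W(*q,51) for q in((332,209),(340,297),(418,209),(413,297))]
g=(L0+L1+R0+R1)/4;t=(W(299,58,47)+W(449,58,47))/2;p=W(376,373,45)
print(np.round([L0,L1,R0,R1,g,t,p],1))
print([np.linalg.norm(x[:2]) for x in(L1-L0,R1-R0,L1-R1,L0-R0,t-g,g-p)])
for a,b in((p,t),(p,g),(g,t)):print(np.arctan2(*(b-a)[1::-1]))
s=manip.read_state();y=s['eef_rot'][2];print(s['eef_pos'],s['eef_rot']);
d=g-s['eef_pos'];print('tool dx,dy',d[0]*np.cos(y)+d[1]*np.sin(y),d[0]*np.sin(y)-d[1]*np.cos(y))
```

```text
[[489.5 370.2  51. ]
 [436.6 333.7  51. ]
 [520.5 318.4  51. ]
 [464.2 287.6  51. ]
 [477.7 327.5  51. ]
 [588.7 394.7  47. ]
 [395.4 278.7  45. ]]
[np.float64(64.23814443510616), np.float64(64.16778170065815), np.float64(53.767334885907744), np.float64(60.325720744657836), np.float64(129.7995048956815), np.float64(95.64843096801265)]
0.5406243884215618
0.5356848766927446
0.5442642764859102
[471.20076064 318.76998714 174.06574999] [3.14151375 0.00344602 0.53897176]
tool dx,dy 10.041905222765 -4.142978027805041
```

Call:
arm_command(targets=[{"hand":1,"x":0.009,"y":-0.004,"z":0,"yaw":0},{"hand":1,"x":0,"y":0,"z":0.04,"yaw":0},{"hand":1,"x":0,"y":0,"z":0.04,"yaw":0},{"hand":1,"x":0,"y":0,"z":0.03,"yaw":0},{"hand":1,"x":0,"y":0,"z":0.02,"yaw":0},{"hand":1,"x":0,"y":0,"z":0.015,"yaw":0},{"hand":1,"x":0,"y":0,"z":0.009,"yaw":0},{"hand":1,"x":0,"y":0,"z":0,"yaw":0},{"hand":1,"x":0,"y":0,"z":0,"yaw":0}])

```text
clock: 8.05
eef_pos: [478.0, 327.8, 22.3]
eef_rot: [-3.142, -0.002, 0.54]
wrist_force: [-0.2, 0.5, -0.2]
finger_gap: 93.9
finger_force: 0.0
```

Call:
arm_command(targets=[{"hand":0.3,"x":0,"y":0,"z":0,"yaw":0},{"hand":0.25,"x":0,"y":0,"z":0,"yaw":0},{"hand":0.19,"x":0,"y":0,"z":0,"yaw":0},{"hand":0.19,"x":0,"y":0,"z":0,"yaw":0},{"hand":0.19,"x":0,"y":0,"z":0,"yaw":0},{"hand":0.19,"x":0,"y":0,"z":0,"yaw":0}], newtons=20)

```text
clock: 8.65
eef_pos: [477.5, 327.5, 21.4]
eef_rot: [-3.141, -0.001, 0.54]
wrist_force: [-1.3, 1.1, 1.9]
finger_gap: 56.3
finger_force: 10.6
```

Call:
arm_command(targets=[{"hand":0.19,"x":0,"y":0,"z":-0.005,"yaw":0},{"hand":0.19,"x":0,"y":0,"z":-0.01,"yaw":0},{"hand":0.19,"x":0,"y":0,"z":-0.01,"yaw":0},{"hand":0.19,"x":0,"y":0,"z":-0.015,"yaw":0},{"hand":0.19,"x":0,"y":0,"z":-0.015,"yaw":0},{"hand":0.19,"x":0,"y":0,"z":-0.02,"yaw":0},{"hand":0.19,"x":0,"y":0,"z":-0.02,"yaw":0},{"hand":0.19,"x":0,"y":0,"z":-0.015,"yaw":0},{"hand":0.19,"x":0,"y":0,"z":-0.01,"yaw":0},{"hand":0.19,"x":0,"y":0,"z":0,"yaw":0}])

```text
clock: 9.65
eef_pos: [477.8, 327.6, 143.0]
eef_rot: [3.142, -0.003, 0.54]
wrist_force: [-0.2, 0.2, -2.3]
finger_gap: 56.5
finger_force: 9.3
```

Call:
arm_command(targets=[{"hand":0.19,"x":-0.01,"y":0.016,"z":0,"yaw":0},{"hand":0.19,"x":-0.018,"y":0.031,"z":0,"yaw":0},{"hand":0.19,"x":-0.018,"y":0.031,"z":0,"yaw":0},{"hand":0.19,"x":-0.018,"y":0.031,"z":0,"yaw":0},{"hand":0.19,"x":-0.018,"y":0.031,"z":0,"yaw":0},{"hand":0.19,"x":-0.018,"y":0.031,"z":0,"yaw":0},{"hand":0.19,"x":-0.018,"y":0.031,"z":0,"yaw":0},{"hand":0.19,"x":-0.018,"y":0.031,"z":0,"yaw":0},{"hand":0.19,"x":-0.02,"y":0.032,"z":0,"yaw":0},{"hand":0.19,"x":-0.02,"y":0.032,"z":0,"yaw":0}])

```text
clock: 10.65
eef_pos: [478.4, -19.3, 140.6]
eef_rot: [-3.141, 0.001, 0.54]
wrist_force: [0.0, -0.3, -1.4]
finger_gap: 56.3
finger_force: 9.3
```

Call:
arm_command(targets=[{"hand":0.19,"x":0,"y":0,"z":0,"yaw":0.06},{"hand":0.19,"x":0,"y":0,"z":0,"yaw":0.1},{"hand":0.19,"x":0,"y":0,"z":0,"yaw":0.1},{"hand":0.19,"x":0,"y":0,"z":0,"yaw":0.1},{"hand":0.19,"x":0,"y":0,"z":0,"yaw":0.1},{"hand":0.19,"x":0,"y":0,"z":0,"yaw":0.08},{"hand":0.19,"x":0,"y":0,"z":0,"yaw":0},{"hand":0.19,"x":0,"y":0,"z":0,"yaw":0}])

```text
clock: 11.45
eef_pos: [478.8, -17.9, 140.7]
eef_rot: [-3.142, 0.001, 0.002]
wrist_force: [-0.3, -0.6, -2.1]
finger_gap: 55.8
finger_force: 9.3
```

Run:
```python
from h import *
s=manip.read_state();print(s['eef_pos'],s['eef_rot'])
c=get_calibration('wrist');np.savez('wc.npz',**{k:np.array(c[k]) for k in('K','cam_to_world')})
save('wrist','w2.png',None,1.5)
```

```text
[478.78906363 -17.90561634 140.73095441] [-3.14151977e+00  7.15327441e-04  2.24003692e-03]
```

View pics/w2.png

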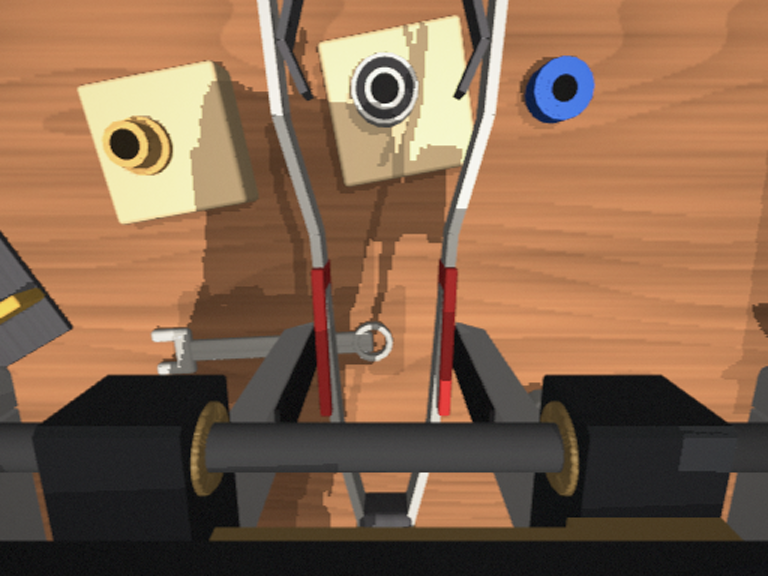

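The wrist view shows the bearing's top at (384,88). The jaws' rear ends at (307,97) and (459,97) lie symmetric about it, with the pads at (321,268) and (448,268).

Run:
```python
from h import *
c=dict(np.load('wc.npz'));W=lambda u,v,z:atz('wrist',u/1.5,v/1.5,z,c)
print('bearing',W(384,88,57))
a,b=W(307,97,166),W(459,97,166);print('jaw rear',a,b,(a+b)/2)
p,q=W(321,268,170),W(448,268,170);print('pad front',p,q,(p+q)/2)
m=(a+b)/2-(p+q)/2;print('yaw',np.arctan2(m[1],m[0]))
```

```text
bearing [597.08838169 -19.62363704  57.        ]
jaw rear [575.22201483   8.52914705 166.        ] [575.36043334 -46.89010682 166.        ] [575.29122409 -19.18047989 166.        ]
pad front [512.46393666   4.83851738 170.        ] [512.56706038 -44.60044437 170.        ] [512.51549852 -19.8809635  170.        ]
yaw 0.011158047698290534
```

Call:
arm_command(targets=[{"hand":0.19,"x":0.002,"y":0,"z":0.01,"yaw":0},{"hand":0.19,"x":0,"y":0,"z":0.02,"yaw":0},{"hand":0.19,"x":0,"y":0,"z":0.02,"yaw":0},{"hand":0.19,"x":0,"y":0,"z":0.015,"yaw":0},{"hand":0.19,"x":0,"y":0,"z":0.01,"yaw":0},{"hand":0.19,"x":0,"y":0,"z":0.005,"yaw":0},{"hand":0.19,"x":0,"y":0,"z":0,"yaw":0},{"hand":0.19,"x":0,"y":0,"z":0,"yaw":0}])

```text
clock: 12.3
eef_pos: [481.4, -17.9, 61.5]
eef_rot: [3.141, -0.001, 0.0]
wrist_force: [0.5, -0.6, -1.7]
finger_gap: 56.2
finger_force: 9.3
```

Run:
```python
from h import *
s=manip.read_state();print(s['eef_pos'],s['eef_rot'])
save('wrist','w3.png',None,1.5)
```

```text
[481.35455972 -17.94722849  61.54398766] [ 3.14148641e+00 -7.53851010e-04  6.34542926e-05]
```

View pics/w3.png

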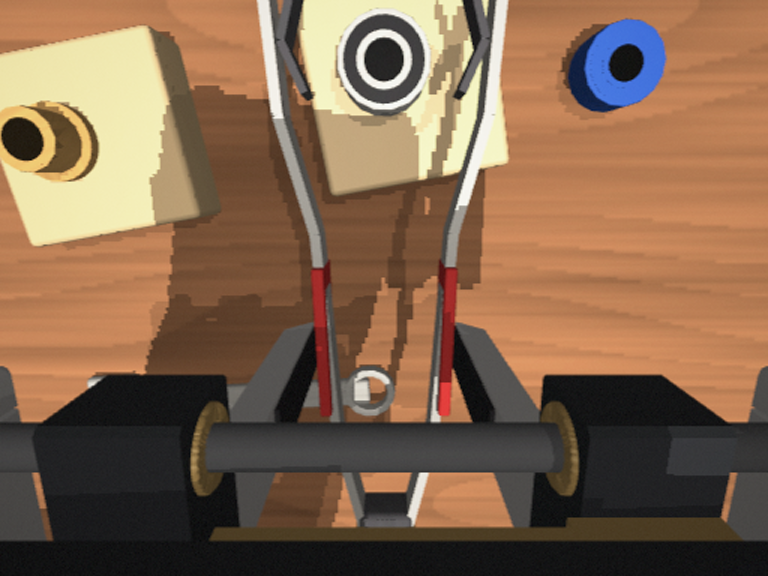

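The bearing's top is at (384,61), centred between the jaws' V vertices at (282,42) and (487,42). One more x check before lowering.

Run:
```python
from h import *
W=lambda u,v,z:np.round(atz('wrist',u/1.5,v/1.5,z),1)
print('bearing',W(384,61,57),'vertex',W(282,42,87),W(487,42,87),'rear',W(307,97,87),W(459,97,87),manip.read_state()['eef_pos'])
```

```text
bearing [596.7 -19.9  57. ] vertex [596.1  16.4  87. ] [596.1 -56.4  87. ] rear [577.9   8.3  87. ] [577.9 -47.2  87. ] [481.41422675 -17.97458015  61.69684054]
```

Jaw centre and bearing agree to within 1 mm, so I lower, check and squeeze.

Call:
arm_command(targets=[{"hand":0.19,"x":0,"y":0,"z":0.01,"yaw":0},{"hand":0.19,"x":0,"y":0,"z":0.01,"yaw":0},{"hand":0.19,"x":0,"y":0,"z":0.007,"yaw":0},{"hand":0.19,"x":0,"y":0,"z":0.005,"yaw":0},{"hand":0.19,"x":0,"y":0,"z":0,"yaw":0},{"hand":0.19,"x":0,"y":0,"z":0,"yaw":0}])

```text
clock: 12.95
eef_pos: [481.1, -17.9, 29.1]
eef_rot: [-3.142, 0.0, -0.0]
wrist_force: [0.2, 0.5, -0.9]
finger_gap: 56.2
finger_force: 9.3
```

Call:
arm_command(targets=[{"hand":0.12,"x":0,"y":0,"z":0,"yaw":0},{"hand":0.06,"x":0,"y":0,"z":0,"yaw":0},{"hand":0,"x":0,"y":0,"z":0,"yaw":0},{"hand":-0.06,"x":0,"y":0,"z":0,"yaw":0},{"hand":-0.15,"x":0,"y":0,"z":0,"yaw":0},{"hand":-0.3,"x":0,"y":0,"z":0,"yaw":0},{"hand":-0.3,"x":0,"y":0,"z":0,"yaw":0},{"hand":-0.3,"x":0,"y":0,"z":0,"yaw":0},{"hand":-0.3,"x":0,"y":0,"z":0,"yaw":0}], newtons=36)

```text
clock: 13.85
eef_pos: [481.0, -18.0, 29.1]
eef_rot: [3.142, -0.0, -0.0]
wrist_force: [-1.1, -1.3, -1.8]
finger_gap: 43.1
finger_force: 36.0
```

The gap is 43.1 mm at 36 N, so the jaws are closed on the bearing. Now I lift 100 mm.

Call:
arm_command(targets=[{"hand":-0.3,"x":0,"y":0,"z":-0.004,"yaw":0},{"hand":-0.3,"x":0,"y":0,"z":-0.008,"yaw":0},{"hand":-0.3,"x":0,"y":0,"z":-0.014,"yaw":0},{"hand":-0.3,"x":0,"y":0,"z":-0.016,"yaw":0},{"hand":-0.3,"x":0,"y":0,"z":-0.016,"yaw":0},{"hand":-0.3,"x":0,"y":0,"z":-0.016,"yaw":0},{"hand":-0.3,"x":0,"y":0,"z":-0.014,"yaw":0},{"hand":-0.3,"x":0,"y":0,"z":-0.008,"yaw":0},{"hand":-0.3,"x":0,"y":0,"z":-0.004,"yaw":0},{"hand":-0.3,"x":0,"y":0,"z":0,"yaw":0}])

```text
clock: 14.85
eef_pos: [481.1, -17.9, 129.3]
eef_rot: [3.142, -0.0, -0.0]
wrist_force: [0.4, 0.4, -3.3]
finger_gap: 43.0
finger_force: 35.9
```

Call:
arm_command(targets=[{"hand":-0.3,"x":0,"y":0,"z":0,"yaw":0},{"hand":-0.3,"x":0,"y":0,"z":0,"yaw":0},{"hand":-0.3,"x":0,"y":0,"z":0,"yaw":0},{"hand":-0.3,"x":0,"y":0,"z":0,"yaw":0},{"hand":-0.3,"x":0,"y":0,"z":0,"yaw":0}])

```text
clock: 15.35
eef_pos: [481.0, -17.9, 129.0]
eef_rot: [-3.142, 0.0, -0.0]
wrist_force: [0.4, 0.4, -3.4]
finger_gap: 43.1
finger_force: 35.9
```

Run:
```python
from h import *
a=camera('wrist')[:,:,::-1];b=camera('top')[:,:,::-1]
im=np.hstack([cv2.resize(a[:200,150:350],(400,400)),cv2.resize(b[110:310,240:440],(400,400))])
cv2.imwrite('pics/f.png',im)
```

```text
(no output)
```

View pics/f.png

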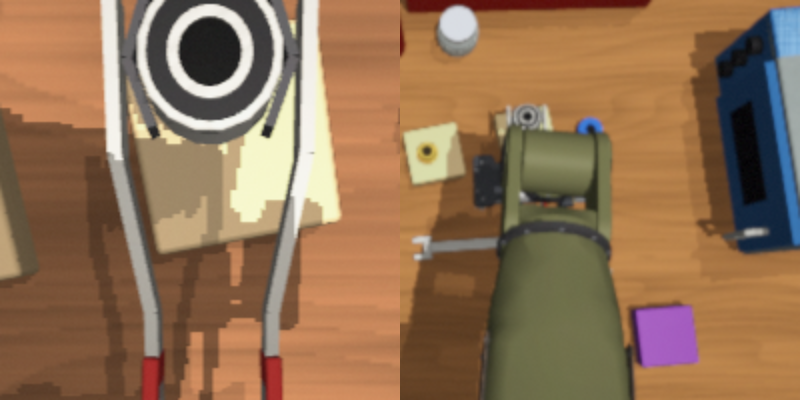

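The bearing sits centred in the jaws at (208,52), lifted well above the brick. The oven door is fully shut at (770,140) in the right half.

```bash
python3 -c "
from cell import manip
print(manip.sign_off())"
```

```text
the job is handed in; nothing more can be done
None
```

The door is shut on its catch, and the bearing is held level and still in the squeezed tongs, about 10 cm above its brick; the job is handed in, but no verdict came back.

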